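# Charge the polishing jar through the sprung gate

## Task

Pour all five steel slugs from the scoop into the funnel so they wait on the shut gate, and stand the scoop upright back on the bench, let go of. Then pull the telescoping rod out by its grip post to its length mark (the ring just out of the sleeve, 45 mm of pull), so that the slugs drop into the jar. Finish while still gripping the post and holding the rod at its mark against the spring, without shifting the flask, spray can, handle sample or sanding block.

Things in the scene. Friction and masses are not known exactly. Their poses are not given: they have to be found in the camera images.
- stand: charging stand bolted to the bench; origin on the axis of funnel, tube and jar, at bench height, z up. Base plate x +-55, y -145 to +55, 12 mm thick. Above it, on the axis: clear jar; flat steel gate blade 105 to 109 mm up; charging tube of 41 mm bore, 112 to 150 mm up, widening into the funnel. A 20 mm thick sleeve (axis 107 mm up, y -84 to -130) points along the stand's own -y
- funnel_mouth (a point): centre of the funnel's open rim, 197 mm above the bench; the rim is 128 mm across outside, about 120 mm inside; the cone narrows over 47 mm of height to the tube
- sleeve_mouth (a point): centre of the sleeve's open end, where the pull rod comes out, 107 mm above the bench, 130 mm from the funnel axis
- rod_travel (a joint): how far the 11 mm rod is out of its sleeve, along the stand's -y, m: 0 = home, gate shut; 0.045 = its length mark (black ring 3 mm wide) has just come fully out of the sleeve, gate fully open; 0.060 = end stop. An inner spring pulls it home: about 3.3 N at home, 8.3 N at the mark, friction 0.4 N; it snaps home when let go
- pull_rod: the rod, told by the upright black grip post on the rod's outer end, post 16 mm (stand's x) x 22 mm (stand's y), 78 mm tall. Origin: centre of the post's foot, 97 mm above the bench (top 175 mm up); axes as the stand's. At home it is 147 mm from the funnel axis, 6 mm clear of the sleeve mouth; the sleeve's top is 117 mm up
- post_top (a point): centre of the grip post's top face
- jar_floor (a point): centre of the inner floor of the clear jar fixed on the stand under the gate, 16 mm above the bench; the jar is 56 mm across inside, 62 outside, its rim 90 mm above the bench
- scoop: loose aluminium pouring scoop, about 0.2 kg: tray 90 mm long (x -42 to +48), 54 wide, floor 3 mm thick, walls 30 mm high at the back (-x) and sides; the +x end is open (spout). Wooden bridge handle over x = 0: bar along y, 12 mm thick (x), 58 to 78 mm above the underside, 60 long. Origin: underside, below the handle; z up. Slugs slide out at 35 to 40 degrees of tip
- slug0: chunky dark steel hexagonal slug, 18 mm across, 14 mm tall, 24 g; origin at its centre. One of five, starting in the scoop
- slug1: chunky dark steel hexagonal slug, 18 mm across, 14 mm tall, 24 g; origin at its centre. One of five, starting in the scoop
- slug2: chunky dark steel hexagonal slug, 18 mm across, 14 mm tall, 24 g; origin at its centre. One of five, starting in the scoop
- slug3: chunky dark steel hexagonal slug, 18 mm across, 14 mm tall, 24 g; origin at its centre. One of five, starting in the scoop
- slug4: chunky dark steel hexagonal slug, 18 mm across, 14 mm tall, 24 g; origin at its centre. One of five, starting in the scoop
- flask: bystander: white square plastic flask, 50 x 70 x 148 mm, origin at its foot
- spray: bystander: spray can 54 mm across, 165 mm tall, origin at its foot
- sample: bystander: door-handle sample, 100 mm steel bar on a stem and small plate, 55 mm tall, origin at its foot
- sander: bystander: rubber sanding block 90 x 50 x 35 mm, origin at its foot
There are look-alikes about, which are no part of the job. Several things look just like the scoop: the one meant starts nearest to the robot's base.

How it is judged:
By the outcome, as a careful person would: the job done as asked, in the order asked, and still so for the second after the job is handed in, while the arm keeps its last pose, push and grip.
It also fails if it takes over 72 s, if anything falls off the work surface, if the arm or the gripper's body presses on something with over 40 N, if the wrist force passes 120 N, or if a joint passes its speed limit or range.

## Robot

A 6-joint arm with a two-finger parallel gripper is mounted at the origin on the work surface. World frame = base frame: x ahead of the robot, y to its left, z up, the work surface at z = 0. Lengths are in mm, angles in rad, forces in N, time in s.
With the tool pointing down it reaches from about 350 to 875 mm from the base axis. Payload 4.2 kg.
Tool frame: the origin (TCP) lies midway between the tips of the shut fingers; the grasp point (between the pads) lies 19 mm behind it; z points along the fingers, y is the line along which they close (so a half turn about z gives the same grasp; the last joint's range is limited). The gripper opens to 85 mm and grips with 20 to 120 N. Pads are 22 mm wide; open, the fingers measure 114 mm over their backs; the gripper's body (76 mm by 85 mm) begins 54 mm behind the grasp point. The pads swing forward as they close: fully open they stand 13 mm farther back than shut.
Start: joints at [1.447, 0.385, 0.008, 0, -1.194, -0.259], TCP at [233.416, 579.755, 208.512] pointing down, gripper open.
Joint ranges: [-3.14, 3.14], [-1.21, 2.06], [-1.07, 1.41], [-3.16, 2.05], [-2.99, -0.16], [-3.1, 3.1]. Speed limits (rad/s): [2.79, 2.79, 3.14, 3.14, 3.14, 3.14].

## Interface

Orientations are given as a unit quaternion [x, y, z, w].
In Python, from bench import * gives the robot as it stands.
- The arm moves only by the tool drive_tool, never from a script. Its argument "plan" is a list that holds one entry, the list of rows, each a list of 5 numbers: the closure, from -1 (fully open) to 1 (shut), then the shift along the world's x, y, z in mm, then the turn about the world's z in degrees. A call has 1 to 20 rows; each row shifts and turns the commanded pose from where the row before left it; what a row does not reach is not made up. A row lasts 1/12 s, in which the tool goes at most 41.7 mm and 7.16 degrees, less where a joint would pass 70% of its speed; a pose out of reach is approached as far as the arm can. A call is refused whole if a number of a shift passes 41.7 or a number of a turn 7.16, either way. A call with a gripper value outside its range is refused whole. The fingers move at their own pace and stop on an object; the grip force is fixed at half the most. Time passes only in rows, so rows that do not move let the fingers close. It gives the time, the measured TCP pose, the force, the opening and the grip force at its end, in the units of the state.
- read_state(): the state, without advancing time (a new reading comes with each control period).
- get_image(name): name is "side" or "top"; returns (picture, depth): 384x512x3 uint8, red, green, blue; 384x512 float32, mm along the optical axis (not along the pixel's ray), 0 where there is no reading.
- camera_model(name): a dict with "fx", "fy", "cx", "cy" (pixels), "distortion" ([k1, k2, p1, p2, k3] as OpenCV has them; the pictures are not rectified), "R" (3x3) and "t" (3): a world point X has camera coordinates R X + t. Camera axes: x right, y down, z forward; pixel columns grow to the right and rows downward; lengths in mm; the calibration is good to about 2 mm. A picture is of the moment at which its call begins. camera_model takes no time and is no camera call.
- job_done(): hands the job in; it is judged then, once.
The state is a dict: "clock": time; "joints": joint angles; "joint_vel": joint speeds; "joint_efforts": joint torques, N m; "position": TCP position; "ee_rot": TCP orientation; "contact_force": force on the tool from outside, world axes, zero at the start; "wrist_torque": the same for the moment, N m; "gripper_width": finger opening in mm; "grasp_force": force on a finger pad.
Only numpy, scipy, OpenCV 4.12 (cv2) and the standard library are available. Lean on these libraries where they do the work, as an engineer would, in place of code of your own. Each camera call takes 0.05 s, during which the arm holds its last target. There are 200 camera calls.

## Working session

There is one attempt and no reset: what is moved stays moved. The work goes in short steps, Python scripts to look and compute and a tool call to move; the robot and the scene stay as the last step left them, time stands still between calls to the robot, and variables do not carry over. Pictures are saved under pics/ and viewed, at most 10 in all, crops included, and the job is handed in when it is done.

Besides the shell and the picture viewer there is one more tool, called after "Call:" in YAML: its name, and indented under it one key for each argument. drive_tool: Moves the arm, as the interface text tells. Its arguments: {"type":"object","properties":{"plan":{"type":"array"}},"required":["plan"]}

```bash
ls; mkdir -p pics
cat > h.py <<'E'
from bench import *
import numpy as np, cv2
def snap(n,f):
    im,d=get_image(n); np.savez('pics/'+f+'.npz',im=im,d=d); cv2.imwrite('pics/'+f+'.png',im[:,:,::-1]); return im,d
def ray(n,uv):
    c=camera_model(n); K=np.array([[c['fx'],0,c['cx']],[0,c['fy'],c['cy']],[0,0,1]])
    p=cv2.undistortPoints(np.array(uv,float).reshape(-1,1,2),K,np.array(c['distortion'],float)).reshape(-1,2)
    R=np.array(c['R']);t=np.array(c['t'])
    dirs=np.c_[p,np.ones(len(p))]@R
    return -R.T@t,dirs
def atz(n,uv,z):
    o,d=ray(n,uv); z=np.broadcast_to(z,len(d)); return o+d*((z-o[2])/d[:,2])[:,None]
def atd(n,uv,dep):
    o,d=ray(n,uv); return o+d*np.array(dep)[:,None]
def proj(n,X):
    c=camera_model(n); K=np.array([[c['fx'],0,c['cx']],[0,c['fy'],c['cy']],[0,0,1]])
    R=np.array(c['R']);t=np.array(c['t'],float)
    return cv2.projectPoints(np.array(X,float).reshape(-1,3),cv2.Rodrigues(R)[0],t,K,np.array(c['distortion'],float))[0].reshape(-1,2)
E
python3 - <<'E'
from h import *
for n in('top','side'):
    im,d=snap(n,n+'0'); cv2.imwrite(f'pics/{n}0b.png',cv2.resize(im[:,:,::-1],(800,600),interpolation=cv2.INTER_CUBIC))
    print(camera_model(n))
print(read_state())
E
```

```text
pics
{'fx': 402.6242426623323, 'fy': 402.6242426623323, 'cx': 253.53187079566993, 'cy': 195.55331788367002, 'distortion': array([0.01095566, 0.        , 0.        , 0.        , 0.        ]), 'R': array([[ 0.02339915, -0.99954887,  0.01882897],
       [-0.98577676, -0.02620386, -0.16600466],
       [ 0.16642316, -0.0146768 , -0.98594519]]), 't': array([  36.50650732,  615.61973722, 1176.40362692])}
{'fx': 389.44558988249264, 'fy': 389.44558988249264, 'cx': 253.53615271140217, 'cy': 191.4416353931557, 'distortion': array([-0.12638338,  0.        ,  0.        ,  0.        ,  0.        ]), 'R': array([[ 0.78192961, -0.62334547, -0.00514921],
       [-0.44162142, -0.54810585, -0.71031718],
       [ 0.43995068,  0.55769203, -0.70386291]]), 't': array([-432.4749451 ,  409.19816972,  815.35099229])}
{'clock': 0.1, 'joints': array([ 1.44660462e+00,  3.85506707e-01,  6.77822794e-03, -4.42570558e-04,
       -1.19400264e+00, -2.58617394e-01]), 'joint_vel': array([ 0.00053246, -0.00116359,  0.00284848,  0.00129281, -0.00102153,
        0.0007542 ]), 'joint_efforts': array([-1.97244572e-04, -3.93321669e+01,  1.88928616e+01,  4.19786990e+00,
       -2.59820052e-03,  2.73472924e-07]), 'position': array([233.21803457, 579.25373468, 207.5197244 ]), 'ee_rot': array([ 9.81721995e-01, -1.90318016e-01, -1.40246267e-04,  9.79024138e-04]), 'contact_force': array([ 0.24843848, -0.26549742, -1.18394517]), 'wrist_torque': array([0.02220192, 0.03585197, 0.00024527]), 'grasp_force': 0.0, 'gripper_width': 85.50236677627701}
```

View pics/top0b.png

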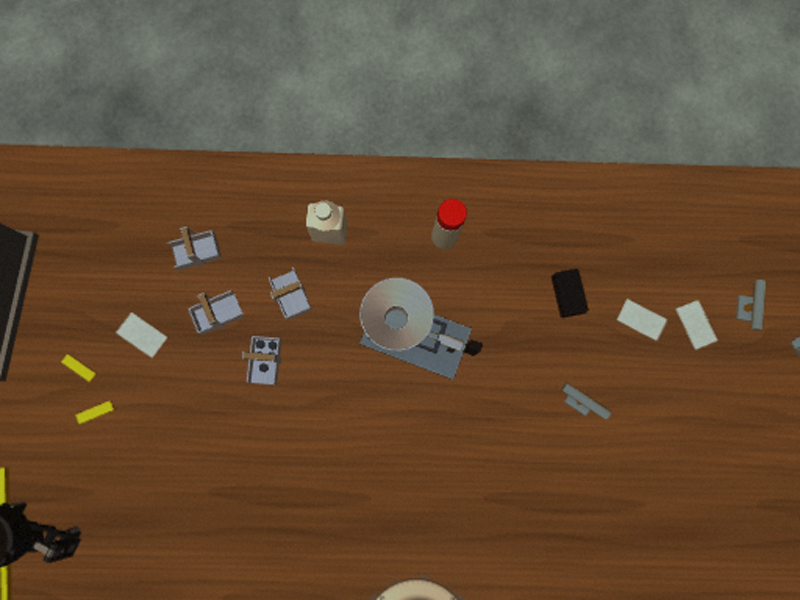

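View pics/side0b.png

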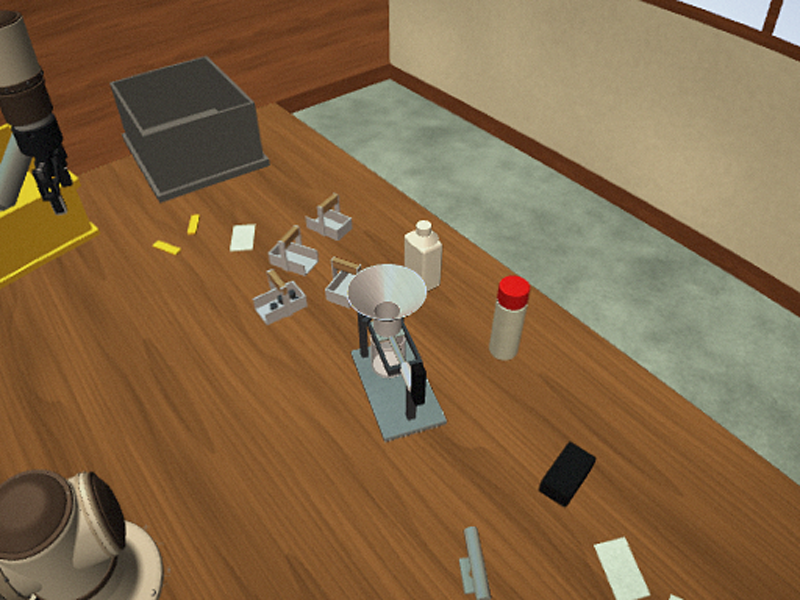

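The scoop with slugs (nearest the base) is at about (263,360) in the top view. The funnel is at (397,314), the post at (474,348), the flask at (325,222) and the spray can at (450,222).

Run:
```python
from h import *
im=cv2.imread('pics/top0.png')
a=im[205:255,145:195]; b=im[165:255,215:325]
a=cv2.resize(a,(400,400),interpolation=cv2.INTER_CUBIC); b=cv2.resize(b,(489,400),interpolation=cv2.INTER_CUBIC)
b=cv2.resize(im[165:255,222:312],(400,400),interpolation=cv2.INTER_CUBIC)
cv2.imwrite('pics/crop0.png',np.hstack([a,b]))
# depth-based clouds
def cloud(n,box):
    z=np.load(f'pics/{n}0.npz'); d=z['d']; u0,v0,u1,v1=box
    V,U=np.mgrid[v0:v1,u0:u1]; uv=np.c_[U.ravel(),V.ravel()].astype(float); dd=d[v0:v1,u0:u1].ravel(); k=dd>0
    return atd(n,uv[k],dd[k]),uv[k]
P,uv=cloud('top',(225,170,285,230))
k=(P[:,2]>188)&(P[:,2]<205); Q=P[k]; 
# rim circle fit
A=np.c_[2*Q[:,:2],np.ones(len(Q))]; s=np.linalg.lstsq(A,(Q[:,:2]**2).sum(1),rcond=None)[0]
print('rim',s[:2],np.sqrt(s[2]+s[0]**2+s[1]**2),len(Q),Q[:,:2].min(0),Q[:,:2].max(0),np.percentile(Q[:,2],[5,50,95]))
P,uv=cloud('top',(290,210,315,235)); k=(P[:,2]>165)&(P[:,2]<185); print('post',P[k].mean(0),k.sum())
P,uv=cloud('top',(150,205,185,250)); k=(P[:,2]>70)&(P[:,2]<85);Q=P[k]; print('bar',Q.mean(0),k.sum(),Q.min(0),Q.max(0)); u,s,vt=np.linalg.svd(Q[:,:2]-Q[:,:2].mean(0)); print(vt[0])
P,uv=cloud('side',(150,160,200,210)); k=(P[:,2]>74)&(P[:,2]<85);Q=P[k]; print('bar side',Q.mean(0),k.sum(),Q.min(0),Q.max(0))
for nm,b in dict(flask=(190,120,225,160),spray=(270,120,302,160)).items():
    P,uv=cloud('top',b); k=P[:,2]>135; print(nm,P[k].mean(0),P[k].min(0),P[k].max(0))
```

```text
rim [576.84003495  53.8684193 ] 58.49006565357625 506 [515.50495177  -9.4957863 ] [638.78108085 116.87266795] [188.60288592 193.38180289 198.47501446]
post [527.15370435 -84.06118486 173.57674123] 52
bar [507.82143681 309.52522907  77.12088959] 92 [501.27878713 279.48381501  71.52198777] [515.34721691 338.83954022  82.72215242]
[-0.05037923 -0.99873016]
bar side [505.93031736 306.58127043  78.19122344] 63 [497.18602633 278.45160021  74.24290895] [513.45311772 337.07051527  81.26033567]
flask [771.40268864 192.6929853  146.5743772 ] [758.64704739 179.5886735  135.28127255] [786.52168597 205.78902051 151.99079079]
spray [767.52118371 -42.4023849  162.09154008] [744.6731824  -68.68166073 135.66881662] [796.67562987 -17.65683768 170.20213879]
```

View pics/crop0.png

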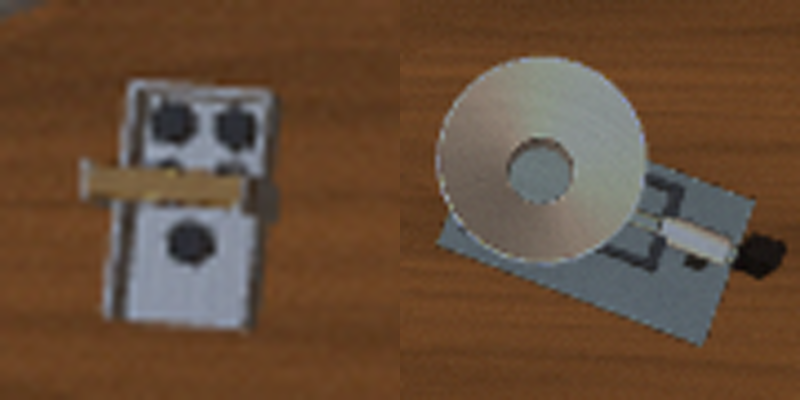

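The scoop's bar is at about (507.5, 308.5), running almost along world y, with the spout facing −x. The funnel axis is at (577, 54), and the rod pulls along (−0.34, −0.94). The tool stays vertical, so I'll grip the bar by its ends and use the funnel to pivot the scoop in the pads.

Call:
drive_tool:
  plan:
    - [[-1,20,-20,0,1.5],[-1,20,-20,0,1.5],[-1,20,-20,0,1.5],[-1,20,-20,0,1.5],[-1,20,-20,0,1.5],[-1,20,-20,0,1.5],[-1,20,-20,0,1.5],[-1,20,-20,0,1.5],[-1,20,-20,0,1.5],[-1,20,-20,-10,1.5],[-1,20,-20,-20,1.5],[-1,20,-20,-20,1.5],[-1,20,-20,-20,1],[-1,14,-11,-20,0],[-1,0,0,0,0]]

```text
clock: 1.35
position: [506.8, 304.4, 113.3]
ee_rot: [1.0, -0.028, -0.004, 0.003]
contact_force: [0.1, -0.4, -0.0]
gripper_width: 85.3
grasp_force: 0.0
```

Call:
drive_tool:
  plan:
    - [[-1,0,0,-20,0],[-1,0,0,-20,0],[-1,0,0,-20,0],[-1,0,0,-5,0],[-1,0,0,0,0],[-1,0,0,0,0]]

```text
clock: 1.85
position: [507.7, 309.4, 54.3]
ee_rot: [1.0, -0.025, 0.0, -0.0]
contact_force: [0.9, -0.0, 0.3]
gripper_width: 85.6
grasp_force: 0.0
```

Run:
```python
from h import *
s=read_state(); print(s['position'],s['ee_rot'],s['joints'])
im,d=snap('side','s1'); cv2.imwrite('pics/s1c.png',cv2.resize(im[150:225,140:240,::-1],(800,600),interpolation=cv2.INTER_CUBIC))
```

```text
[507.69340679 309.43993502  54.29049695] [ 9.99684770e-01 -2.51024295e-02  4.51468531e-04 -1.58204267e-04] [ 8.19751402e-01  4.83088996e-01 -2.62461983e-01  6.33715923e-04
 -8.24409409e-01  7.00404694e-01]
```

View pics/s1c.png

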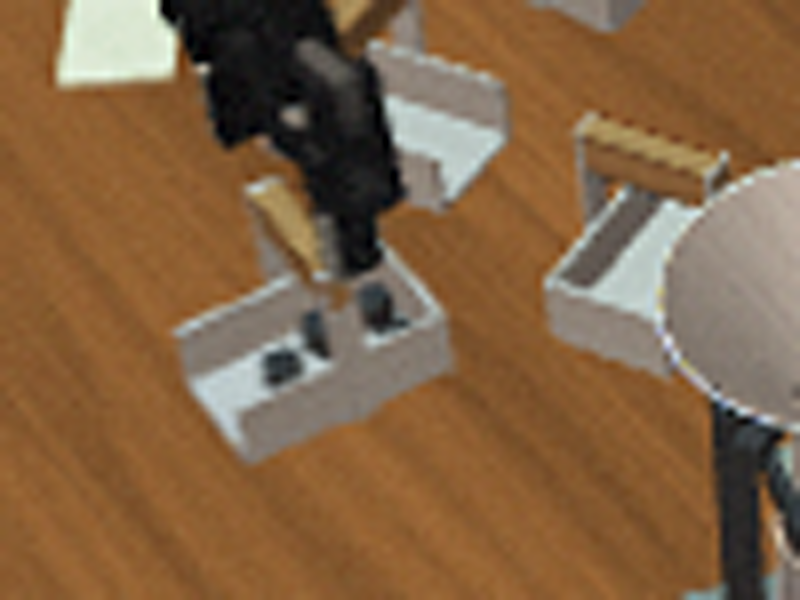

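The gripper straddles the bar, and the spout (left, around (240,440)) faces the robot. Next I lower, grip and lift.

Call:
drive_tool:
  plan:
    - [[-1,0,0,-9,0],[-1,0,0,0,0],[1,0,0,0,0],[1,0,0,0,0],[1,0,0,0,0],[1,0,0,0,0],[1,0,0,0,0],[1,0,0,0,0],[1,0,0,4,0],[1,0,0,8,0],[1,0,0,8,0],[1,0,0,0,0]]

```text
clock: 2.9
position: [508.2, 309.3, 66.1]
ee_rot: [1.0, -0.025, 0.001, -0.001]
contact_force: [0.1, 1.3, -1.8]
gripper_width: 57.2
grasp_force: 64.5
```

Call:
drive_tool:
  plan:
    - [[1,0,0,12,0],[1,8,0,20,0],[1,16,0,20,0],[1,24,0,20,0],[1,24,0,20,0],[1,24,0,20,0],[1,24,0,20,0],[1,24,0,20,0],[1,24,-10,12,0],[1,16,-18,4,0],[1,8,-24,0,0],[1,0,-24,0,0],[1,0,-24,0,0],[1,0,-24,0,0],[1,0,-24,0,0],[1,0,-24,0,0],[1,0,-24,0,0],[1,0,-24,0,0],[1,0,-18,0,0],[1,0,-10,0,0]]

```text
clock: 4.57
position: [699.0, 58.4, 232.1]
ee_rot: [1.0, -0.027, -0.001, 0.0]
contact_force: [0.7, 0.2, -3.1]
gripper_width: 57.1
grasp_force: 64.9
```

Call:
drive_tool:
  plan:
    - [[1,10,-10,-1,0],[1,0,0,0,0],[1,0,0,0,0]]

```text
clock: 4.82
position: [709.4, 50.7, 230.7]
ee_rot: [1.0, -0.026, -0.001, -0.0]
contact_force: [0.0, 0.2, -3.3]
gripper_width: 57.2
grasp_force: 64.9
```

Run:
```python
from h import *
s=read_state(); print(s['position'],s['ee_rot'],s['joints'],s['contact_force'])
im,d=snap('side','s2'); im2,d2=snap('top','t2')
a=cv2.resize(im[110:210,200:300,::-1],(400,400),interpolation=cv2.INTER_CUBIC);b=cv2.resize(im2[110:240,205:335,::-1],(400,400),interpolation=cv2.INTER_CUBIC)
cv2.imwrite('pics/s2c.png',np.hstack([a,b]))
```

```text
[709.35029598  50.71329957 230.7130315 ] [ 9.99662641e-01 -2.59650627e-02 -6.34681842e-04 -1.29835926e-04] [ 2.97708828e-01  5.25069853e-01  2.90381993e-01 -6.68054236e-04
 -1.33722938e+00  1.22130651e+00] [ 0.04788135  0.23570458 -3.34563449]
```

View pics/s2c.png

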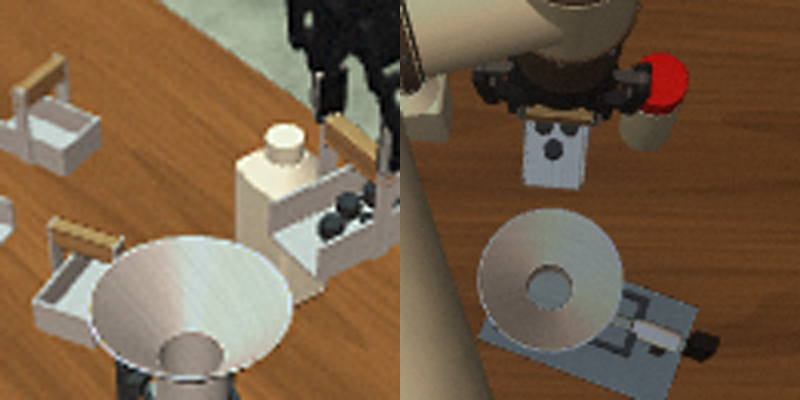

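Level scoop, slugs in place, nose aligned with the funnel. I'll advance to touch the outer cone.

Call:
drive_tool:
  plan:
    - [[1,-8,0,0,0],[1,-8,0,0,0],[1,-4,0,0,0],[1,-3,0,0,0],[1,-3,0,0,0],[1,-3,0,0,0],[1,0,0,0,0]]

```text
clock: 5.5
position: [680.7, 50.8, 232.4]
ee_rot: [1.0, -0.025, 0.001, -0.0]
contact_force: [2.9, -0.8, -2.8]
gripper_width: 57.2
grasp_force: 64.9
```

Call:
drive_tool:
  plan:
    - [[1,-3,0,1.5,0],[1,-3,0,1.5,0],[1,-3,0,1.5,0],[1,-3,0,1.5,0],[1,0,0,0,0]]

```text
clock: 5.92
position: [669.5, 50.6, 238.9]
ee_rot: [1.0, -0.025, 0.002, -0.0]
contact_force: [5.4, -1.5, -1.3]
gripper_width: 57.2
grasp_force: 64.4
```

```bash
cat >> h.py <<'E'
def tilt(tag):
    # fit tray floor/walls seen from side camera; prints plane tilt of bar-to-nose from cloud near TCP
    im,d=snap('side',tag); s=read_state(); p=s['position']
    V,U=np.mgrid[0:384,0:512]; k=d>0
    P=atd('side',np.c_[U[k],V[k]].astype(float),d[k]); C=im[k].astype(int)
    m=(abs(P[:,1]-p[1])<24)&(P[:,0]<p[0]+40)&(P[:,0]>p[0]-75)&(P[:,2]<p[2]+20)&(P[:,2]>p[2]-75)
    m&=(C.min(1)>75)&((C.max(1)-C.min(1))<40)
    return P[m],p,s
E
python3 - <<'E'
from h import *
P,p,s=tilt('s3'); print(p,s['contact_force'],len(P))
# ransac plane with y-in-plane: z=a+b*x
rng=np.random.default_rng(0);best=0
for i in range(500):
    q=P[rng.choice(len(P),2)]
    if abs(q[0,0]-q[1,0])<12: continue
    b=(q[0,2]-q[1,2])/(q[0,0]-q[1,0]); 
    if abs(b)>1.8: continue
    r=abs(P[:,2]-q[0,2]-b*(P[:,0]-q[0,0]))/np.hypot(1,b)
    if (r<3).sum()>best: best=(r<3).sum();B=b;m=r<3
print(best,np.degrees(np.arctan(B)),P[m].min(0),P[m].max(0))
im=cv2.imread('pics/s3.png'); cv2.imwrite('pics/s3c.png',cv2.resize(im[110:190,215:315],(600,480),interpolation=cv2.INTER_CUBIC))
E
```

```text
[669.63277792  50.51896265 238.80427997] [ 5.67026094 -1.80801496 -2.11136398] 446
238 45.9155932028344 [603.14487761  26.62392228 163.83017679] [667.34336569  74.4319513  224.1322506 ]
```

View pics/s3c.png

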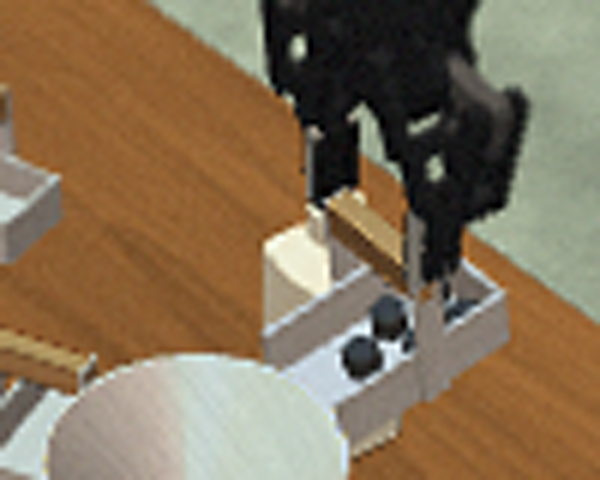

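Call:
drive_tool:
  plan:
    - [[1,-3,0,1.5,0],[1,-3,0,1.5,0],[1,-3,0,1.2,0],[1,-3,0,1,0],[1,-3,0,1,0],[1,-2,0,1,0],[1,0,0,0,0]]

```text
clock: 6.55
position: [652.5, 50.9, 245.8]
ee_rot: [1.0, -0.026, 0.002, -0.0]
contact_force: [4.6, 0.2, -0.5]
gripper_width: 57.1
grasp_force: 64.3
```

Run:
```python
from h import *
im,d=snap('side','s4'); print(read_state()['position'])
cv2.imwrite('pics/s4c.png',cv2.resize(im[110:190,215:315,::-1],(600,480),interpolation=cv2.INTER_CUBIC))
```

```text
[652.64845127  50.84986522 245.76084238]
```

View pics/s4c.png

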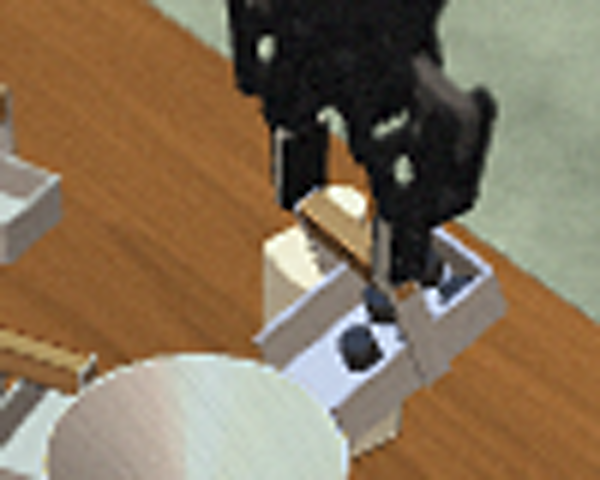

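Call:
drive_tool:
  plan:
    - [[1,5,0,2,0],[1,8,0,8,0],[1,0,0,12,0],[1,0,0,12,0],[1,-6,0,4,0],[1,-12,0,0,0],[1,-14,0,0,0],[1,-14,0,0,0],[1,-14,0,0,0],[1,-14,0,0,0],[1,-10,0,0,0],[1,-4,0,0,0],[1,0,0,0,0],[1,0,0,-10,0],[1,0,0,-12,0],[1,0,0,-12,0],[1,0,0,-8,0],[1,0,0,0,0]]

```text
clock: 8.1
position: [575.3, 50.5, 237.4]
ee_rot: [1.0, -0.026, -0.003, 0.001]
contact_force: [-0.0, -0.4, -2.5]
gripper_width: 57.1
grasp_force: 66.8
```

Call:
drive_tool:
  plan:
    - [[1,-4,0,0,0],[1,-4,0,0,0],[1,-4,0,0,0],[1,-4,0,0,0],[1,-4,0,0,0],[1,-4,0,1,0],[1,-4,0,1,0],[1,0,0,0,0]]

```text
clock: 8.77
position: [549.6, 51.4, 244.6]
ee_rot: [1.0, -0.025, 0.003, -0.001]
contact_force: [2.8, 1.0, 0.6]
gripper_width: 56.6
grasp_force: 66.9
```

Run:
```python
from h import *
im,d=snap('side','s5'); print(read_state()['position'])
im2,d=snap('top','t5')
a=cv2.resize(im[110:210,180:280,::-1],(400,400),interpolation=cv2.INTER_CUBIC);b=cv2.resize(im2[130:230,205:305,::-1],(400,400),interpolation=cv2.INTER_CUBIC)
cv2.imwrite('pics/s5c.png',np.hstack([a,b]))
```

```text
[549.85336231  51.39712091 244.44540815]
```

View pics/s5c.png

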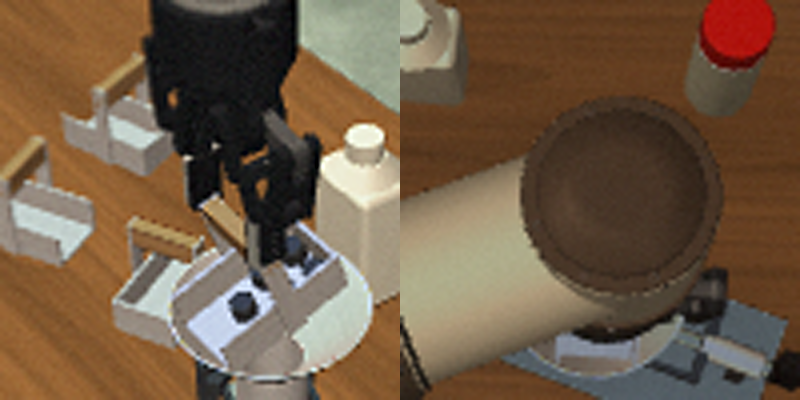

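The scoop is now tipped about 30° with its nose on the far cone wall, and the slugs are still aboard. I'll push further.

Call:
drive_tool:
  plan:
    - [[1,-4,0,0,0],[1,-4,0,0,0],[1,-4,0,0,0],[1,-4,0,0,0],[1,-4,0,0,0],[1,-4,0,0,0],[1,-4,0,0,0],[1,-4,0,0,0],[1,-3,0,0,0],[1,0,0,0,0]]

```text
clock: 9.7
position: [516.7, 52.5, 246.4]
ee_rot: [1.0, -0.025, 0.005, -0.002]
contact_force: [3.3, 4.5, 7.4]
gripper_width: 57.2
grasp_force: 65.0
```

Run:
```python
from h import *
s=read_state(); print(s['position'],s['contact_force'])
im,d=snap('side','s6')
```

```text
[516.66107678  52.5012993  246.38014715] [3.32048095 4.53718595 7.40643781]
```

Call:
drive_tool:
  plan:
    - [[1,4,0,2,0],[1,6,0,3,0],[1,6,0,3,0],[1,4,0,3,0],[1,0,0,3,0],[1,0,0,3,0],[1,0,0,0,0],[1,0,0,0,0],[1,0,0,0,0],[1,0,0,0,0]]

```text
clock: 10.58
position: [533.0, 50.6, 259.5]
ee_rot: [1.0, -0.026, -0.0, 0.0]
contact_force: [-0.8, -0.0, -3.5]
gripper_width: 57.0
grasp_force: 65.3
```

Run:
```python
from h import *
s=read_state(); print(s['position'],s['contact_force'])
im,d=snap('side','s7'); 
cv2.imwrite('pics/s7c.png',cv2.resize(im[100:220,170:290,::-1],(600,600),interpolation=cv2.INTER_CUBIC))
```

```text
[532.97857937  50.59456676 259.52120557] [-0.77255313 -0.03869296 -3.49450834]
```

View pics/s7c.png

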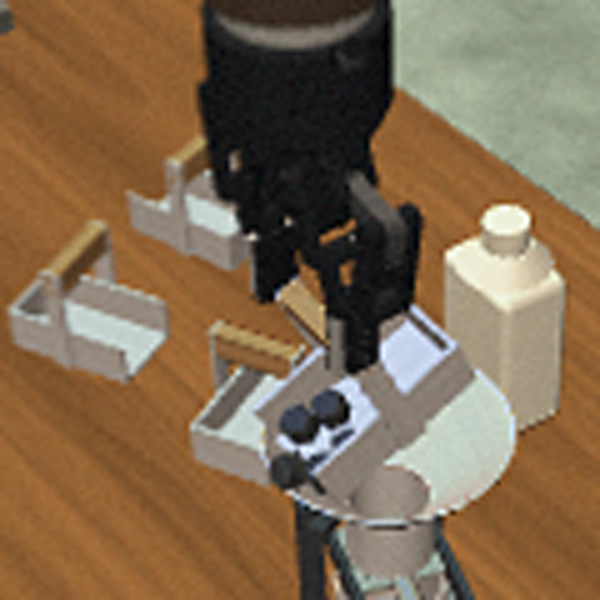

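The slugs have slid to the nose but sit over the far rim. I'll move back toward the funnel centre right away.

Call:
drive_tool:
  plan:
    - [[1,5,0,0,0],[1,6,0,0,0],[1,7,0,0,0],[1,6,0,0,0],[1,5,0,0,0],[1,0,0,0,0],[1,0,0,0,0],[1,0,0,0,0]]

```text
clock: 11.3
position: [562.3, 50.7, 259.5]
ee_rot: [1.0, -0.026, -0.0, 0.0]
contact_force: [0.1, 0.3, -2.5]
gripper_width: 57.0
grasp_force: 65.4
```

Run:
```python
from h import *
s=read_state(); print(s['position'],s['contact_force'])
im,d=snap('side','s8'); P=None
p=s['position']
V,U=np.mgrid[0:384,0:512]; k=d>0
P=atd('side',np.c_[U[k],V[k]].astype(float),d[k]); C=im[k].astype(int)
UV=np.c_[U[k],V[k]]
m=(P[:,0]>480)&(P[:,0]<680)&(abs(P[:,1]-52)<70)&(P[:,2]>140)&(P[:,2]<260)
dark=m&(C.max(1)<70)&(P[:,2]<235)
for q,c,uv in list(zip(P[dark],C[dark],UV[dark]))[::6]: print(q.round(),uv)
# tray underside/side wall: near wall plane y ~ 52-27: list lowest/highest
w=m&(abs(P[:,1]-(50.6-27))<6)&(C.min(1)>75)
Q=P[w]
for x in range(520,660,8):
    z=Q[(abs(Q[:,0]-x)<4),2]
    if len(z): print('wall',x,z.min().round(),z.max().round(),len(z))
```

```text
[562.2789663   50.69452036 259.51154169] [ 0.06883862  0.29697991 -2.46907325]
[576.  60. 231.] [245 174]
[575.  54. 226.] [246 177]
[571.  54. 225.] [245 178]
[566.  59. 221.] [242 179]
[561.  61. 219.] [240 180]
[573.  53. 218.] [246 180]
[551.  64. 216.] [236 182]
[554.  64. 211.] [237 183]
[582.  46. 140.] [251 202]
wall 520 196.0 199.0 3
wall 528 195.0 196.0 3
wall 536 187.0 187.0 1
wall 544 220.0 232.0 9
wall 552 202.0 235.0 27
wall 560 205.0 238.0 33
wall 568 208.0 241.0 28
wall 576 144.0 260.0 41
wall 584 158.0 259.0 44
wall 592 161.0 253.0 34
wall 600 167.0 256.0 40
wall 608 173.0 257.0 40
wall 616 178.0 259.0 37
wall 624 186.0 260.0 33
wall 632 194.0 248.0 18
```

```bash
cat > w.py <<'E'
from h import *
import sys
def an(tag,px,y0=23.5):
    z=np.load(f'pics/{tag}.npz'); im,d=z['im'],z['d']
    V,U=np.mgrid[0:384,0:512]; k=d>0
    P=atd('side',np.c_[U[k],V[k]].astype(float),d[k]); C=im[k].astype(int)
    w=(abs(P[:,1]-y0)<5)&(C.min(1)>60)&(P[:,2]>198)&(abs(P[:,0]-px)<70)&(P[:,2]<290)
    Q=P[w]; out=[]
    for x in range(int(px)-64,int(px)+70,8):
        q=Q[(abs(Q[:,0]-x)<4),2]
        if len(q)>4: out.append((x,int(q.min()),int(q.max())))
    print(tag,out)
    t=(abs(P[:,0]-px)<75)&(abs(P[:,1]-52)<25)&(P[:,2]>150)&(P[:,2]<260)&(C.max(1)<70)
    print(' dark',len(P[t]),P[t].mean(0).round() if t.any() else '')
if __name__=='__main__':
    for t,x in (('s3',669),('s4',652),('s5',550),('s6',517),('s7',533),('s8',562)): an(t,x)
E
python3 w.py
```

```text
s3 [(629, 198, 216), (637, 198, 216), (645, 198, 220), (653, 199, 277), (661, 200, 289), (669, 199, 256), (677, 198, 258), (685, 199, 228), (693, 199, 226), (701, 198, 229), (709, 199, 229), (717, 201, 233)]
 dark 66 [680.  50. 208.]
s4 [(628, 198, 220), (636, 199, 286), (644, 198, 287), (652, 199, 265), (660, 198, 267), (668, 199, 264), (676, 202, 238), (684, 207, 238), (692, 209, 242), (700, 213, 245), (708, 214, 248), (716, 216, 232)]
 dark 53 [682.  51. 218.]
s5 [(526, 198, 219), (534, 198, 285), (542, 198, 286), (550, 199, 266), (558, 198, 266), (566, 199, 252), (574, 204, 233), (582, 202, 239), (590, 207, 239), (598, 209, 244), (606, 212, 244)]
 dark 51 [576.  53. 216.]
s6 [(517, 198, 265), (525, 198, 267), (533, 199, 270), (541, 199, 262), (549, 201, 248), (557, 210, 249), (565, 214, 253), (573, 220, 258), (581, 226, 264)]
 dark 97 [532.  56. 208.]
s7 [(517, 198, 230), (525, 198, 233), (533, 206, 280), (541, 205, 282), (549, 212, 283), (557, 213, 262), (565, 220, 253), (573, 223, 257), (581, 226, 261), (589, 229, 265), (597, 235, 265)]
 dark 100 [529.  53. 216.]
s8 [(546, 211, 232), (554, 202, 234), (562, 204, 281), (570, 208, 279), (578, 209, 281), (586, 215, 268), (594, 216, 253), (602, 222, 255), (610, 226, 262), (618, 229, 264), (626, 234, 265)]
 dark 50 [570.  58. 222.]
```

Run:
```python
from h import *
for n,t in (('side','s8'),):
    z=np.load(f'pics/{t}.npz'); z0=np.load('pics/side0.npz')
    df=np.abs(z['im'].astype(int)-z0['im'].astype(int)).max(2)
    V,U=np.mgrid[0:384,0:512]; d=z['d']; k=d>0
    P=np.zeros((384,512,3)); P[k]=atd('side',np.c_[U[k],V[k]].astype(float),d[k])
    m=(df>35)&k&(P[...,2]<195)&(P[...,0]>300)&(P[...,0]<800)&(abs(P[...,1]-20)<230)
    nn,lab,st,ce=cv2.connectedComponentsWithStats(m.astype(np.uint8))
    for i in range(1,nn):
        if st[i,4]>3: q=P[lab==i]; print(ce[i].round(),st[i,4],np.median(q,0).round(),z['im'][lab==i].mean(0).round())
```

```text
[266. 160.] 4 [747. 180. 107.] [177. 175. 175.]
[250. 202.] 18 [581.  49. 139.] [65. 66. 65.]
```

Some slugs are in the tube (seen at about (581,49,139)), and about two are still in the scoop, which has sprung back to about 24°. I'll tip again with the nose lower and push harder.

Call:
drive_tool:
  plan:
    - [[1,7,0,-6,0],[1,7,0,-8,0],[1,0,0,-8,0],[1,0,0,-5,0],[1,-4,0,0,0],[1,-6,0,0,0],[1,-6,0,0,0],[1,-6,0,0,0],[1,-6,0,0,0],[1,-6,0,0,0],[1,-6,0,0,0],[1,-6,0,0,0],[1,-5,0,0,0],[1,-5,0,0,0],[1,-4,0,0,0],[1,-4,0,0,0],[1,0,0,0,0]]

```text
clock: 12.77
position: [512.2, 51.2, 233.0]
ee_rot: [1.0, -0.025, 0.001, -0.0]
contact_force: [3.9, 3.2, 0.2]
gripper_width: 56.6
grasp_force: 63.6
```

Run:
```python
from h import *
s=read_state(); print(s['position'],s['contact_force'])
snap('side','s9')
import w; w.an('s9',s['position'][0])
```

```text
[512.21503411  51.15171295 233.04733788] [3.91323551 3.22912944 0.20227466]
s9 [(504, 264, 283), (528, 198, 264), (536, 198, 259), (544, 198, 251), (552, 198, 240), (560, 198, 243), (568, 203, 255), (576, 208, 264)]
 dark 48 [535.  53. 189.]
```

Call:
drive_tool:
  plan:
    - [[1,8,0,6,0],[1,10,0,6,0],[1,10,0,5,0],[1,8,0,3,0],[1,6,0,0,0],[1,0,0,0,0],[1,0,0,0,0],[1,0,0,0,0],[1,0,0,0,0]]

```text
clock: 13.57
position: [553.6, 50.6, 252.4]
ee_rot: [1.0, -0.026, -0.001, 0.0]
contact_force: [0.5, 0.4, -2.0]
gripper_width: 56.5
grasp_force: 67.7
```

Run:
```python
from h import *
s=read_state(); print(s['position'],s['contact_force'])
snap('side','s10')
import w; w.an('s10',s['position'][0])
```

```text
[553.62856682  50.55416799 252.36315404] [ 0.48524745  0.38365094 -1.95514832]
s10 [(545, 207, 288), (553, 200, 273), (561, 198, 271), (569, 198, 275), (577, 206, 266), (585, 207, 252), (593, 218, 250), (601, 218, 255), (609, 221, 261), (617, 227, 264)]
 dark 2 [614.  72. 239.]
```

Empty: the weight is down to 1.96 N and no dark pixels are left in the tray. Now I level the scoop using the near rim under its nose.

Call:
drive_tool:
  plan:
    - [[1,0,0,10,0],[1,8,0,10,0],[1,16,0,0,0],[1,20,0,0,0],[1,20,0,0,0],[1,16,0,0,0],[1,4,0,0,0],[1,0,0,0,0],[1,0,0,-8,0],[1,0,0,-8,0],[1,3,0,-3,0],[1,5,0,-2,0],[1,6,0,-2,0],[1,6,0,-2,0],[1,6,0,-3,0],[1,6,0,-3,0],[1,4,0,-3,0],[1,4,0,-3,0],[1,0,0,0,0]]

```text
clock: 15.2
position: [678.8, 50.7, 234.2]
ee_rot: [1.0, -0.026, -0.001, 0.0]
contact_force: [-0.2, 0.6, -2.0]
gripper_width: 56.6
grasp_force: 67.6
```

Run:
```python
from h import *
s=read_state(); print(s['position'],s['contact_force'])
snap('side','s11')
import w; w.an('s11',s['position'][0])
```

```text
[678.75085853  50.69936545 234.19471121] [-0.23672993  0.60942985 -1.97123928]
s11 [(670, 198, 281), (678, 198, 255), (686, 199, 256), (694, 198, 253), (702, 198, 251), (710, 198, 231), (718, 198, 233), (726, 199, 238), (734, 207, 244), (742, 211, 246)]
 dark 6 [718.  54. 244.]
```

Still about 22° nose-down, and the nose slipped past the rim. At that tilt pressing on the bench will level it, so I'll carry it to the open bench near (440,200).

Call:
drive_tool:
  plan:
    - [[1,0,12,4,0],[1,0,24,4,0],[1,0,26,0,0],[1,0,26,0,0],[1,0,26,0,0],[1,-12,24,0,0],[1,-24,12,0,0],[1,-26,0,0,0],[1,-26,0,0,0],[1,-26,0,0,0],[1,-26,0,0,0],[1,-26,0,-10,0],[1,-26,0,-20,0],[1,-24,0,-24,0],[1,-14,0,-24,0],[1,-8,0,-24,0],[1,0,0,-24,0],[1,0,0,-20,0],[1,0,0,-12,0],[1,0,0,0,0]]

```text
clock: 16.92
position: [438.8, 200.2, 84.0]
ee_rot: [1.0, -0.025, -0.002, 0.001]
contact_force: [-0.1, 0.7, -2.0]
gripper_width: 56.5
grasp_force: 67.7
```

Call:
drive_tool:
  plan:
    - [[1,0,0,-12,0],[1,0,0,-12,0],[1,0,0,-3,0],[1,4,0,-2,0],[1,5,0,-2,0],[1,5,0,-2,0],[1,5,0,-2,0],[1,5,0,-2,0],[1,4,0,-1,0],[1,0,0,0,0],[1,0,0,0,0]]

```text
clock: 17.83
position: [473.4, 203.0, 53.0]
ee_rot: [1.0, -0.024, 0.005, -0.002]
contact_force: [2.8, -2.5, 13.8]
gripper_width: 56.5
grasp_force: 68.2
```

Run:
```python
from h import *
s=read_state(); print(s['position'],s['contact_force'])
im,d=snap('side','s12'); im2,d2=snap('top','t12')
p=s['position']
V,U=np.mgrid[0:384,0:512]; k=d>0
P=atd('side',np.c_[U[k],V[k]].astype(float),d[k]); C=im[k].astype(int)
w=(abs(P[:,1]-(p[1]-27))<6)&(C.min(1)>60)&(abs(P[:,0]-p[0])<70)&(P[:,2]<90)&((C.max(1)-C.min(1))<30)
Q=P[w]
for x in range(int(p[0])-64,int(p[0])+70,8):
    q=Q[abs(Q[:,0]-x)<4,2]
    if len(q)>2: print((x,int(q.min()),int(q.max())),end=' ')
# funnel change, top
for n,a in (('top','t12'),('side','s12')):
    z=np.load(f'pics/{a}.npz'); z0=np.load(f'pics/{n}0.npz')
    df=np.abs(z['im'].astype(int)-z0['im'].astype(int)).max(2)
    PP=np.zeros((384,512,3)); d=z['d']; k=d>0; PP[k]=atd(n,np.c_[U[k],V[k]].astype(float),d[k])
    m=(df>30)&(PP[...,0]>380)&(abs(PP[...,1]-30)<130)
    nn,lab,st,ce=cv2.connectedComponentsWithStats(m.astype(np.uint8))
    for i in range(1,nn):
        if st[i,4]>3: print('\n',n,ce[i].round(),st[i,4],np.median(PP[lab==i],0).round(),z['im'][lab==i].mean(0).round(),PP[lab==i][:,2].min().round(),PP[lab==i][:,2].max().round())
```

```text
[473.39477397 203.03296155  53.03501266] [ 2.81782404 -2.50006898 13.76142928]
(441, 9, 31) (449, 1, 32) (457, 1, 31) (465, 2, 87) (473, 5, 72) (481, 8, 72) (489, 8, 66) (497, 10, 38) (505, 13, 38) (513, 13, 43) (521, 16, 43) (529, 15, 41) 
 top [253. 204.] 112 [576.  52. 136.] [46. 45. 44.] 104.0 151.0

 top [206. 234.] 33 [471. 159. 361.] [63. 52. 40.] 325.0 413.0

 top [218. 240.] 79 [470. 145. 182.] [57. 51. 45.] -6.0 189.0

 side [178. 121.] 275 [471. 159. 378.] [121. 108.  88.] 318.0 426.0

 side [180. 144.] 8 [466. 159. 316.] [54. 41. 32.] 312.0 318.0

 side [192. 196.] 177 [468. 140. 163.] [34. 33. 32.] 107.0 187.0

 side [248. 201.] 50 [580.  56. 137.] [63. 66. 64.] 126.0 151.0
```

Slugs show in the tube and nothing is outside. The scoop is down to about 10° tilt, so I press it flat.

Call:
drive_tool:
  plan:
    - [[1,2,0,-2,0],[1,2,0,-2,0],[1,2,0,-2,0],[1,1,0,-2,0],[1,0,0,0,0],[1,0,0,0,0]]

```text
clock: 18.43
position: [483.7, 205.0, 47.0]
ee_rot: [1.0, -0.023, 0.009, -0.004]
contact_force: [6.5, -2.2, 16.8]
gripper_width: 56.7
grasp_force: 74.7
```

```bash
cat > fl.py <<'E'
from h import *
s=read_state(); print(s['position'],s['contact_force'])
im,d=snap('side','sx%d'%int(s['clock']*100))
p=s['position']
V,U=np.mgrid[0:384,0:512]; k=d>0
P=atd('side',np.c_[U[k],V[k]].astype(float),d[k]); C=im[k].astype(int)
w=(abs(P[:,1]-(202-27))<6)&(C.min(1)>60)&(abs(P[:,0]-478)<70)&(P[:,2]<90)&((C.max(1)-C.min(1))<30)
Q=P[w]
for x in range(414,548,8):
    q=Q[abs(Q[:,0]-x)<4,2]
    if len(q)>2: print((x,int(q.min()),int(q.max())),end=' ')
E
python3 fl.py
```

```text
[483.65981262 204.99656235  46.96474806] [ 6.46857485 -2.24118037 16.80324114]
(446, 7, 29) (454, 1, 32) (462, 1, 31) (470, 2, 89) (478, 3, 86) (486, 5, 68) (494, 5, 66) (502, 4, 35) (510, 6, 34) (518, 4, 33) (526, 5, 36)
```

Call:
drive_tool:
  plan:
    - [[1,1,0,-2,0],[1,0,0,0,0],[-1,0,0,0,0],[-1,0,0,0,0],[-1,0,0,0,0],[-1,0,0,0,0],[-1,0,0,0,0],[-1,0,0,10,0],[-1,0,0,20,0],[-1,0,0,30,0],[-1,0,0,30,0],[-1,0,0,30,0],[-1,0,0,30,0],[-1,0,0,20,0],[-1,0,0,0,0]]

```text
clock: 19.73
position: [478.9, 202.2, 213.6]
ee_rot: [1.0, -0.025, 0.005, -0.003]
contact_force: [1.0, -0.2, -0.4]
gripper_width: 85.5
grasp_force: 0.0
```

```bash
python3 fl.py
python3 - <<'E'
from h import *
print(read_state()['joints'])
E
```

```text
[478.86008083 202.15800074 213.60343858] [ 1.0317437  -0.16160859 -0.44519988]
(446, 3, 31) (454, 0, 31) (462, 1, 31) (470, 0, 31) (478, 0, 30) (486, 3, 79) (494, 0, 78) (502, 2, 71) (510, 1, 30) (518, 2, 32) (526, 5, 29) (534, 6, 30) [ 7.13241785e-01  1.97872838e-01 -2.51420501e-01  5.43369613e-04
 -1.11537032e+00  8.06553633e-01]
```

Scoop is upright and released. Now to the post, closing along the rod's axis (turn −17°).

Call:
drive_tool:
  plan:
    - [[-1,-10,-10,10,0],[-1,-10,-22,5,-1.5],[-1,0,-24,0,-1.5],[-1,0,-24,0,-1.5],[-1,0,-24,0,-1.5],[-1,0,-24,0,-1.5],[-1,0,-24,0,-1.5],[-1,0,-24,0,-1.5],[-1,0,-24,0,-1.5],[-1,12,-24,0,-1.5],[-1,18,-24,0,-1.5],[-1,18,-22,0,-1.5],[-1,14,-10,0,-0.5],[-1,5,-5,0,0],[-1,0,0,0,0],[-1,0,0,0,0],[-1,0,0,0,0]]

```text
clock: 21.2
position: [522.5, -83.6, 222.4]
ee_rot: [0.985, -0.173, -0.001, 0.0]
contact_force: [-0.6, 1.1, -0.7]
gripper_width: 85.6
grasp_force: 0.0
```

Call:
drive_tool:
  plan:
    - [[-1,4.5,0,-14,0],[-1,0,0,-20,0],[-1,0,0,-20,0],[-1,0,0,-20,0],[-1,0,0,-14,0],[-1,0,0,-4,0],[-1,0,0,0,0],[-1,0,0,0,0]]

```text
clock: 21.87
position: [528.2, -83.8, 131.7]
ee_rot: [0.985, -0.172, 0.001, 0.0]
contact_force: [-0.4, 0.1, 0.3]
gripper_width: 85.5
grasp_force: 0.0
```

Run:
```python
from h import *
s=read_state(); print(s['position'],s['contact_force'])
im,d=snap('side','s20'); im2,d2=snap('top','t20')
a=cv2.resize(im[140:270,180:310,::-1],(400,400),interpolation=cv2.INTER_CUBIC);b=cv2.resize(im2[150:250,140:240,::-1],(400,400),interpolation=cv2.INTER_CUBIC)
cv2.imwrite('pics/s20c.png',np.hstack([a,b]))
```

```text
[528.23206752 -83.79469629 131.67153451] [-0.36010504  0.11402436  0.27965401]
```

View pics/s20c.png

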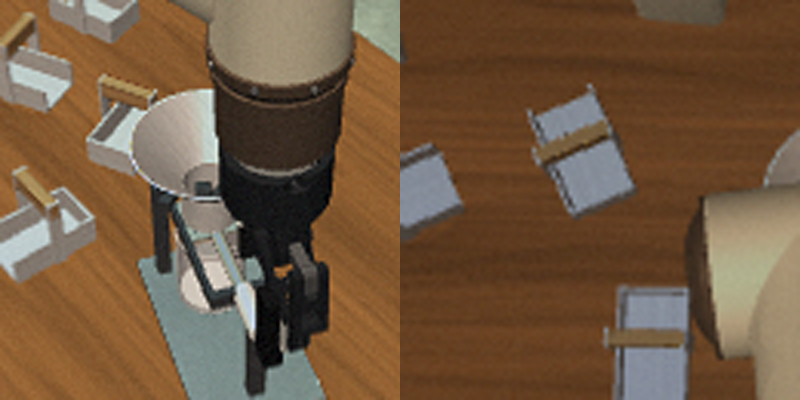

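Slugs show in the tube (205,188 in the left crop), the scoop stands upright and empty, and the fingers straddle the post. Closing now.

Call:
drive_tool:
  plan:
    - [[1,0,0,0,0],[1,0,0,0,0],[1,0,0,0,0],[1,0,0,0,0],[1,0,0,0,0],[1,0,0,0,0],[1,0,0,0,0],[1,0,0,0,0],[1,0,0,0,0]]

```text
clock: 22.72
position: [527.7, -84.9, 131.1]
ee_rot: [0.985, -0.173, -0.0, 0.001]
contact_force: [-2.4, -4.0, 3.9]
gripper_width: 20.7
grasp_force: 60.1
```

Run:
```python
from h import *
s=read_state(); print(s['position'],s['contact_force'],s['gripper_width'],s['grasp_force'])
```

```text
[527.69610064 -84.89806293 131.10441484] [-2.44350807 -4.0244414   3.86330187] 20.732277578689462 60.09325861930847
```

Call:
drive_tool:
  plan:
    - [[1,-1.5,-4,0,0],[1,-1.5,-4,0,0],[1,-1.5,-4,0,0],[1,-1.5,-4,0,0],[1,-1.5,-4,0,0],[1,-1.5,-4,0,0],[1,-1.5,-4,0,0],[1,-1.5,-4,0,0],[1,-1.5,-4,0,0],[1,-1.5,-4,0,0],[1,0,-2,0,0],[1,0,0,0,0],[1,0,0,0,0],[1,0,0,0,0]]

```text
clock: 23.88
position: [514.0, -123.8, 131.1]
ee_rot: [0.985, -0.173, 0.001, -0.002]
contact_force: [-1.2, 8.8, 5.8]
gripper_width: 20.7
grasp_force: 60.3
```

```bash
cat > ck.py <<'E'
from h import *
s=read_state(); p=s['position']; u=np.array([-.341,-.94])
print(p,s['contact_force'],s['contact_force'][:2]@u,'travel from grip',(p[:2]-[527.7,-84.9])@u)
V,U=np.mgrid[0:384,0:512]
for n in('side','top'):
    im,d=snap(n,n+'_k%d'%int(s['clock']*100)); k=d>0
    P=np.zeros((384,512,3)); P[k]=atd(n,np.c_[U[k],V[k]].astype(float),d[k])
    # dark things in jar/tube region
    r=np.hypot(P[...,0]-577,P[...,1]-54)
    for lo,hi in((0,60),(60,105),(112,200)):
        m=(r<34)&(P[...,2]>lo)&(P[...,2]<hi)&(im.max(2)<75); print(n,lo,hi,m.sum())
    if n=='side':
        # rod profile along pull axis: sample pixels of the line on rod top (z=112.5)
        for t in range(112,200,3):
            X=np.array([577,54])+u*t; uv=proj('side',[[X[0],X[1],111]])[0]; j,i=np.round(uv).astype(int)
            print(t,im[i,j].tolist(),end=' ')
        print()
E
python3 ck.py
```

```text
[ 513.99268696 -123.79418727  131.10686418] [-1.18733169  8.77211035  5.82182972] -7.840903624233586 travel from grip 41.23472978388127
side 0 60 0
side 60 105 1
side 112 200 31
112 [186, 199, 204] 115 [187, 200, 209] 118 [188, 202, 202] 121 [182, 196, 204] 124 [184, 198, 200] 127 [134, 125, 118] 130 [141, 144, 156] 133 [140, 161, 172] 136 [140, 161, 172] 139 [143, 165, 147] 142 [140, 160, 164] 145 [144, 162, 182] 148 [144, 163, 162] 151 [142, 159, 181] 154 [151, 169, 163] 157 [146, 165, 184] 160 [65, 75, 69] 163 [68, 78, 86] 166 [5, 4, 8] 169 [0, 0, 4] 172 [13, 9, 7] 175 [6, 10, 7] 178 [11, 7, 8] 181 [12, 10, 9] 184 [10, 10, 11] 187 [10, 14, 11] 190 [2, 4, 0] 193 [10, 12, 17] 196 [17, 9, 9] 199 [14, 15, 12] 
top 0 60 0
top 60 105 0
top 112 200 1
```

Call:
drive_tool:
  plan:
    - [[1,-1,-2.5,0,0],[1,-1.2,-2,0,0],[1,0,0,0,0],[1,0,0,0,0],[1,0,0,0,0],[1,0,0,0,0],[1,0,0,0,0],[1,0,0,0,0]]

```text
clock: 24.65
position: [512.5, -128.2, 131.1]
ee_rot: [0.985, -0.173, 0.002, -0.002]
contact_force: [0.6, 8.1, 3.8]
gripper_width: 20.8
grasp_force: 60.1
```

```bash
python3 ck.py
```

```text
[ 512.46610303 -128.18160381  131.13601779] [0.59195432 8.14652373 3.75507534] -7.859588729657849 travel from grip 45.87946644564705
side 0 60 0
side 60 105 4
side 112 200 36
112 [185, 200, 206] 115 [187, 198, 211] 118 [186, 199, 200] 121 [186, 200, 207] 124 [184, 195, 197] 127 [127, 112, 102] 130 [86, 76, 73] 133 [85, 97, 113] 136 [85, 97, 113] 139 [146, 169, 146] 142 [144, 163, 167] 145 [145, 165, 184] 148 [142, 161, 160] 151 [142, 164, 182] 154 [144, 162, 159] 157 [148, 166, 183] 160 [149, 166, 157] 163 [147, 166, 184] 166 [31, 34, 27] 169 [18, 22, 23] 172 [0, 0, 0] 175 [2, 0, 0] 178 [12, 6, 8] 181 [13, 14, 11] 184 [11, 11, 17] 187 [15, 14, 14] 190 [9, 6, 8] 193 [16, 19, 13] 196 [10, 12, 10] 199 [2, 4, 3] 
top 0 60 0
top 60 105 0
top 112 200 5
```

Run:
```python
from h import *
import glob
f=sorted(glob.glob('pics/side_k*.npz')); print(f)
a=np.load('pics/s20.npz'); b=np.load(f[-1]); 
def g(z,box):
    u0,v0,u1,v1=box; return cv2.cvtColor(z['im'],cv2.COLOR_RGB2GRAY)[v0:v1,u0:u1]
print(proj('side',[[577,54,16],[577,54,90],[577,54,109],[577,54,150],[577,54,197]]).round())
print('s20'); print(g(a,(236,192,262,246))[::2]); print('now'); print(g(b,(236,192,262,246))[::2])
```

```text
['pics/side_k2388.npz', 'pics/side_k2465.npz']
[[248. 232.]
 [248. 214.]
 [248. 209.]
 [247. 199.]
 [247. 185.]]
s20
[[144 138 152 154 150 159 168 173 181 192 200 208 211 203 216  61  10  32
   36  33  36  57  63  41  40  42]
 [134 138 140 150 153 157 158 116 126 133 139 141 142 142 147  45  13  20
   28  32  35  36  30  67 114 119]
 [124 132 137 140 111 102 110 130 129 134 145 142 142 144 152  47  14  19
   22  17  26  27  39  36  33  40]
 [124 123 126 109  88 104 120 129 134 140 147 138 144 141 153  46  23  19
   15  25  17  25  19  17  23  30]
 [125 119 123 145  87 102 120  84  63  60  64  61  64 145 103  27  19  16
   24  19  17  18  17  21  19  23]
 [189 146 127 133 124 107 117  88  49  56  56  60  34  49  66  39  14  13
   21  20  17  20  16  20  17  21]
 [ 25  20 105 107  76 114 143 180 199 195 201 199 200 199 170 148  28  19
   21  15  19  17  22  21  13  23]
 [ 56 108 168 127 125 122 128 135 140 141 154 157 148 144 141 134 137  23
   16  16  16  23  20  20  20  23]
 [ 62  59 166 127 124 126 129 129 141 139 141 143 140 135 132 126 132 130
   48  17  17  14  22  21  18  20]
 [
[... 4208 characters left out ...]
24 139 149
  205 148 129 183 204 204 197 123]
 [127 126 130 202 166 119 122 165 209 137  32  61  63  76  92  61  57  59
   57  54 120 207 198 198 199 190]
 [127 126 129 128 196 200 202 199 202 209 140  35  59  65  66  56  51  48
   33  31 156 200 199 200 200 194]
 [132 129 124 128 131 143 195 197 201 203 207 140  39  35  44  37  36  41
   47  40  82 190 198 202 195 200]
 [124 123 125 125 122 128 136 142 142 156 160 176 108  64 104 103 148 134
  175 135 136 138 195 197 202 197]
 [128 130 128 130 131 130 130 128 128 131 127 116 133 110 131 133 132 128
  134 133 125 129 146 191 201 200]
 [131 130 132 129 130 128 131 129 128 132 132 129 128 129 132 129 128 136
  130 131 133 129 131 160 195 202]]
```

Run:
```python
from h import *
b=np.load(sorted(__import__('glob').glob('pics/top_k*.npz'))[-1]); print(proj('top',[[577,54,16],[577,54,109],[577,54,150]]).round())
a=np.load('pics/top0.npz');c=np.load('pics/t12.npz')
for z in(a,c,b): print(cv2.cvtColor(z['im'],cv2.COLOR_RGB2GRAY)[192:218:2,242:268:1]); 
d=b['d'][192:218:2,242:268:2]; V,U=np.mgrid[192:218:2,242:268:2]; P=atd('top',np.c_[U.ravel(),V.ravel()].astype(float),d.ravel()); print(P[:,2].reshape(13,13).round())
```

```text
[[252. 209.]
 [253. 205.]
 [253. 203.]]
[[125 123 129 132 128 133 134 139 140 142 142 143 145 148 144 143 142 142
  141 142 140 144 140 139 142 145]
 [122 124 124 126 127 130 135 135 137 141 141 139 140 141 141 142 143 142
  143 144 143 143 139 142 145 143]
 [118 116 119 121 124 130 131 131 123  77  59  80  83  94 114 143 146 143
  142 141 145 140 142 142 141 142]
 [109 109 112 115 119 130  70  71  69  89  92 100 107  90  85  88  91 137
  143 142 143 143 141 144 142 143]
 [107 108 108 111 101  69  93 112 113 111 110 114 112 113 112 110 100  92
  114 142 143 139 142 140 140 140]
 [100 102 102 104  64 116 113 114 110 117 115 116 112 113 112 114 113 113
   93 143 140 143 147 141 142 143]
 [ 96  96  97  99  89 113 111 112 117 114 113 115 112 114 113 114 114 113
  104 152 140 140 139 140 138 139]
 [ 95  93  93  96 114 110 108 106 112 111 113 111 113 113 114 113 112 113
  122 137 141 139 139 140 139 139]
 [ 94  91  94  90  92  93  90 116 114 108 110 110 109 108 110 112 111 126
  134 134 135 137 142 137 137 139]
 [ 93  90  92  91  93  94  91  94 112  92 113 109  92 113 137 121 129 130
  129
[... 3573 characters left out ...]
6.  478.  480.  480.  479.
   479.]
 [ 483.  483.  481.  484.  483.  485.  483.  483.  485.  484.  486.  484.
   486.]
 [ 486.  487.  486.  486.  487. 1261.  489.  484.  486.  488.  488.  488.
   487.]
 [ 489.  488.  490.  488.  491.  489.  487.  488.  488.  487.  490.  486.
   490.]
 [ 493.  490.  488.  489.  491.  490.  492.  489.  490.  493.  492.  490.
   491.]
 [ 491.  490.  494.  491.  491.  493.  489.  493.  494.  494.  494.  492.
   495.]
 [ 497.  491.  493.  493.  494.  493.  492.  493.  494.  493.  493.  498.
   498.]
 [ 492.  493.  494.  495.  493.  495.  493.  494.  495.  497.  498.  497.
   500.]
 [ 496.  495.  494.  494.  493.  493.  492.  495.  496.  496.  502.  501.
   505.]]
```

Run:
```python
from h import *
ims=[get_image('side')[0].astype(float) for _ in range(4)]
np.set_printoptions(linewidth=250)
m=np.mean(ims,0); np.save('pics/now.npy',m); a=np.load('pics/side0.npz')['im'].astype(float)
g=m.mean(2);g0=a.mean(2)
print(proj('side',[[577-28,54,16],[577+28,54,16],[577,26,16],[577,82,16],[577-28,54,90],[577+28,54,90],[577,54,30]]).round())
print('diff now-initial, rows 204..244, cols 226..272')
for v in range(204,246): print(v,' '.join('%4d'%x if abs(x)>12 else '   .' for x in (g-g0)[v,228:268]))
```

```text
[[240. 237.]
 [256. 227.]
 [254. 238.]
 [242. 226.]
 [239. 219.]
 [256. 209.]
 [248. 229.]]
diff now-initial, rows 204..244, cols 226..272
204    .    .    .    .    .    .    .    .    .    .    .    .    .    .    .    .    .    .    .    .    .    .    .    .    .    .    .    .    .    .    .  -59  -55  -57  -59  -54  -54  -54  -44  -43
205    .    .    .    .    .    .    .    .    .    .  -29    .    .    .    .    .    .    .    .    .    .    .    .    .    .    .    .    .    .    .    .  -71  -59  -51  -58  -59  -56  -51  -51  -51
206    .    .    .    .    .    .    .    .    .  -28  -66    .    .    .    .    .    .    .    .    .    .    .    .    .    .    .    .    .    .    .    .  -74  -58  -55  -54  -59  -60  -55  -51  -47
207    .    .    .    .    .    .    .    .    .  -30  -64    .    .    .    .    .    .    .    .    .    .    .    .    .    .    .    .    .    .    .    .  -85  -66  -53  -57  -51  -55  -61  -51  -50
208    .    .    .    .    .    .    .    .    .    .  -68    .    .    .    .    .    .    .    .    .    .    .    .    .    .    .    .    .  
[... 6906 characters left out ...]
  .    .    .    .    .    .    .    .    .    .    .    .  -14  152  183  154   90  113
243    .    .    .    .    .    .    .    .    .    .    .    .    .    .    .    .    .    .    .    .    .    .    .    .    .    .    .    .    .    .    .    .    .    .  -12  148  182  169  125   84
244    .    .    .    .    .    .    .    .    .    .    .    .    .    .    .    .    .    .    .    .    .    .    .    .    .    .    .    .    .    .    .    .    .    .    .  153  194  173  149   99
245    .    .    .    .    .    .    .    .    .    .    .    .    .    .    .    .    .    .    .    .    .    .    .    .    .    .    .    .    .    .    .    .    .    .    .  148  183  166  155  122
```

Run:
```python
from h import *
g=np.load('pics/now.npy').mean(2); a=np.load('pics/side0.npz')['im'].astype(float).mean(2)
for v in range(190,206,2): print(v,' '.join('%4d'%x if abs(x)>12 else '   .' for x in (g-a)[v,232:264]))
D=np.abs(g-a)>25
for n,P,w in (('flask',[771,192,75],18),('spray',[767,-42,82],18)):
    u,v=proj('side',[P])[0].astype(int); print(n,D[v-30:v+35,u-w:u+w].sum())
z=np.load('pics/top0.npz')['im'].astype(float).mean(2); t=np.load(sorted(__import__('glob').glob('pics/top_k*.npz'))[-1])['im'].astype(float).mean(2)
D=np.abs(z-t)>25
print('top sander,sample,flask,spray',D[165:210,345:385].sum(),D[240:272,355:395].sum(),D[125:160,190:225].sum(),D[125:160,272:302].sum())
s=read_state(); print(s['position'],s['clock'],s['contact_force'],s['grasp_force'])
```

```text
190    .    .    .    .    .    .    .    .    .    .    .    .    .    .    .    .    .    .    .    .    .    .    .    .    .  -33 -152 -159 -156 -156 -153 -162
192    .    .    .    .    .    .    .    .    .    .    .    .    .    .    .    .    .    .    .    .    .    .    .    .    .  -32 -158 -156 -152 -152 -155 -152
194    .    .    .    .    .    .    .    .    .    .    .    .    .    .    .    .    .    .    .    .    .    .    .    .    .  -28 -156 -163 -155 -147 -150 -147
196    .    .    .    .    .    .    .    .    .    .    .    .    .    .    .    .    .    .    .    .    .    .    .    .    .  -32 -150 -159 -150 -142 -149 -144
198    .    .    .    .    .    .    .    .    .    .    .    .    .    .    .    .    .    .    .    .    .    .    .    .    .  -33 -150 -152 -145 -141 -142 -139
200    .    .    .    .    .    .    .    .    .    .    .    .    .    .    .    .    .    .    .    .    .    .    .    .    .    . -139 -142 -138 -132 -149  -99
202    .    .    .    .    .    .    .    .    .    .    .    .    .    .    .    .    .    .    .    .    .    .    .    .    .    .   13 -103    .  -44  -46  -50
204    .    .    .    .    .    .    .    .    .    .    .    .    .    .    .    .    .    .    .    .    .    .    .    .    .    .    .  -59  -55  -57  -59  -54
flask 1475
spray 6
top sander,sample,flask,spray 110 0 0 0
[ 512.46397734 -128.21961298  131.13049307] 24.95 [0.35837447 7.92151105 4.98042855] 60.14481246471405
```

Run:
```python
from h import *
z=np.load('pics/top0.npz'); t=np.load(sorted(__import__('glob').glob('pics/top_k*.npz'))[-1])
for q in(z,t):
    m=q['im'].max(2)<40; m[:165]=0;m[212:]=0;m[:,:350]=0;m[:,385:]=0; v,u=np.nonzero(m); print(u.mean(),v.mean(),m.sum(),u.min(),u.max(),v.min(),v.max())
D=np.abs(z['im'].astype(float).mean(2)-t['im'].astype(float).mean(2))>25; D[:165]=0;D[212:]=0; D[:,:345]=0;D[:,385:]=0
v,u=np.nonzero(D); print(u.min(),u.max(),v.min(),v.max())
a=np.load('pics/side0.npz')['im'].astype(float).mean(2);g=np.load('pics/now.npy').mean(2)
print('side sander',(np.abs(g-a)>25)[280:326,340:385].sum())
```

```text
364.1029702970297 187.16831683168317 505 353 375 172 202
364.56635071090045 184.96919431279622 422 353 375 172 200
345 370 192 211
side sander 0
```

The sander change is only the arm occluding it in the top view; the side view shows none. The tube is empty, slugs are in the jar, and the rod is held at about 45.9 mm.

```bash
python3 -c "
from bench import *
print(job_done())"
```

```text
the job is handed in; nothing more can be done
None
```

I handed the job in at about 25 s, still gripping the post with the rod held about 45.9 mm out; the tube is empty and slugs are in the jar, though I couldn't count all five there, the scoop stands upright and released at about (479, 202), and the bystanders show no sign of having moved.

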